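# Hang the price sign on the rail and slide it to the ring

### The arm

A 6-joint arm with a two-finger parallel gripper is mounted at the origin on a cart in front of the work surface, level with it; the furniture and walls round the work are solid. World frame = base frame: x ahead of the robot, y to its left, z up, the work surface at z = 0. Lengths are in m, angles in rad, forces in N, time in s.
With the tool pointing down it reaches from about 0.375 to 0.975 m from the base axis. Payload 3.8 kg.
Tool frame: the origin (TCP) lies at the very end of the fingers, on their centre line; the grasp point (between the pads) lies env.grip_point_offset behind it (env.grip_point_offset is the distance from the TCP to the grasp point, in m); z points along the fingers, y is the direction in which the jaws open and shut (so a half turn about z gives the same grasp; the last joint's range is limited). The gripper opens to 85 mm and grips with 20 to 120 N. Pads are 22 mm wide; open, the fingers measure 114 mm over their backs; the gripper's body (76 mm by 85 mm) begins 54 mm behind the grasp point. The pads swing forward as they close: fully open they stand 13 mm farther back than shut.
Start: joints at [1.178, 0.264, 1.604, -0, 1.274, -0.037], TCP at [0.235, 0.633, 0.231] pointing down, gripper open.
Joint ranges: [-2.63, 2.63], [-0.94, 2.18], [0.31, 2.57], [-1.31, 4.45], [0, 2.66], [-2.55, 2.55]. Speed limits (rad/s): [2.57, 2.57, 3.14, 3.14, 3.14, 3.14].

### API

Orientations are given as a rotation vector (axis times angle).
In Python, from workcell import env gives the robot as it stands. The module is installed in compiled form; this text tells all that it offers. Calls block until the motion is done:
- env.move_ptp(position, orientation): joint-space move of the TCP to a pose.
- env.movel(position, v=0.15, rotation=None): straight line of the TCP; rotation=None keeps the orientation; v is the mean speed in m/s.
- env.move_j(angles): joint-space move.
- env.gripper_to(opening): opening from 0.0 (shut) to 1.0 (fully open); the grip force is fixed at half the most; returns when the fingers have stopped.
- env.sleep(seconds).
- env.inverse_kinematics(position, orientation): joint angles nearest the present ones, or None.
- env.snapshot(name): name is "side" or "top"; returns a dict with "pixels" (420x560x3 uint8, red, green, blue), "fx", "fy", "cx", "cy" (pixels), "k1" (the pictures are not rectified: a ray, as slopes to the right and down, at radius r is drawn at 1 + k1 r^2 times it, then the intrinsics apply), "T" (4x4, takes a point from camera to world coordinates). Camera axes: x right, y up, looking along -z (the intrinsics and any distortion apply to the point x, -y, -z); pixel columns grow to the right and rows downward; lengths in m; the calibration is good to about 2 mm. A picture is of the moment at which its call begins. There is no depth.
A pose or a line that the arm cannot do raises env.IKError and nothing moves.
- env.hand_in(): hands the job in, once; it reports no verdict.
Readings, each from a call of its own:
- env.current_time_s(): time.
- env.current_qpos(): joint angles.
- env.current_joint_velocities(): joint speeds.
- env.current_effort(): joint torques, N m.
- env.current_tool_pos(): TCP position.
- env.current_tcp_rot(): TCP orientation.
- env.current_force(): force on the tool from outside, world axes, zero at the start.
- env.current_wrist_torque(): the same for the moment, N m.
- env.current_width(): opening from 0.0 (shut) to 1.0 (fully open).
Only numpy, scipy, OpenCV 4.12 (cv2) and the standard library are available. Lean on these libraries where they do the work, as an engineer would, in place of code of your own. Each camera call takes 0.05 s, during which the arm holds its last target. There are 200 camera calls.

### The job

Hang the standing price sign on the rail: hook its hanger over the lower bar at the open left end, where no second bar runs above it, then slide it along to the right under the second bar until the hook is centred below the ring that marks its place. Leave it hanging there, level and at rest, and do not disturb the cup, the dark box or the wrapped tablet.

Things in the scene. Friction and masses are not known exactly. Their poses are not given: they have to be found in the camera images.
- sign_hanger: Loose steel hanger, 0.3 kg (sizes in mm), upright, with a price card fixed on it. Origin: underside of its foot, straight below the hook's peak; x to its back (away from the robot at yaw 0), y along its width, z up. Foot x -42 to +36, y -43 to +43, 6 thick, rear weight bar 26 high; card x -41 to -16, 68 high. Hung, it balances about level with its foot 48 above the counter.
- hook_peak (a point): Inner peak of the hook, at (0, 0, 150) mm in the hanger's frame. A strap 30 wide (y), 3 thick rises behind the card (x -16 to -13) and bends back over the peak like a roof, open below, 26 wide inside at z 140; outer top z 154. The rail lies in it between strap and rear leg; when hung the peak is 7.6 above the rail's axis.
- hook_tip (a point): Lower end of the hook's rear leg, at (21, 0, 113) mm in the hanger's frame: the leg goes down at x +13 to +16 to z 123, then flares backwards. It must pass over the rail from the front and come down behind it.
- grip_block (a point): Where to grip: in the wooden grip block on the front of the strap, at (-36, 0, 168) mm in the hanger's frame. The block spans x -52 to -16, y -10 to +10 (20 mm wide), z 144 to 188; grip it from above across its y sides.
- rail_stand: Dark steel stand, fixed (sizes in mm). Origin on the counter midway between its posts; y along the rail (to the robot's left at yaw 0), x away from the robot, z up. Posts at y -190 and +190, radius 8, on round feet of radius 30, 12 high. Rail: round bar, radius 6, axis at x 0, z 190, open from above between y +20 and +180.
- keeper_end (a point): Free left end (a ball of radius 6) of the keeper bar, at (0, 10, 224) mm in the stand's frame. This second bar, radius 4, runs at x 0, z 224 above the rail from here to the right post at y -190. Beneath it the hook cannot be put on or taken off, only slid, with about 10 mm of room to rise.
- mark_ring: Steel ring (radius 12, 10 mm wide along the bar) fixed on the keeper bar: the mark. Origin at its centre, on the bar's axis, 34 mm above the rail's axis; y along the bar. It stands at another place on the bar every time.
- espresso_cup: White cup, 60x77x52 mm, bystander. Origin at the centre of its underside.
- dark_box: Dark chocolate box, 66x130x36 mm, lying flat behind the rail, bystander. Origin at the centre of its underside.
- wrapped_tablet: Wrapped chocolate tablet lying flat, 74x150x11 mm, bystander. Origin at the centre of its underside.
Not all that is in view belongs to the job. Of the things that look like the sign_hanger, the larger one is meant.

How it is judged:
On the way:
1. the hook is over the rail in the open left part (its peak beyond the keeper bar's end, within 12 mm of the rail's axis plane and less than 22 mm above the axis) (y of hook_peak in the frame of rail_stand above 0.016 m and x of hook_peak in the frame of rail_stand between -0.012 and 0.012 m and z of hook_peak in the frame of rail_stand between 0.19 and 0.212 m), for 0.1 s.
At the end, for the whole second after the job is handed in: The hanger hangs by its hook on the rail, its hook peak within 10 mm of the ring along the rail and seated on the rail (peak 2 to 14 mm above the rail's axis, within 10 mm of it sideways), upright within about 10 degrees, square to the rail within 15 degrees, released and at rest (y of hook_peak in the frame of mark_ring between -0.01 and 0.01 m and x of hook_peak in the frame of rail_stand between -0.01 and 0.01 m and z of hook_peak in the frame of rail_stand between 0.192 and 0.204 m and angle between sign_hanger's own z axis and vertical below 0.17 rad and angle between the y axis of sign_hanger and the y axis of rail_stand, either way round below 0.26 rad and contact force between sign_hanger and rail_stand above 1 N and linear speed of sign_hanger below 0.03 m/s and angular speed of sign_hanger below 0.3 rad/s); the robot touches nothing.
It fails at once if the cup is moved more than 25 mm or tipped (distance of espresso_cup from where it was at the start of the episode above 0.025 m or angle between espresso_cup's own z axis and vertical above 0.5 rad).
It fails at once if the dark box is moved more than 25 mm or tipped (distance of dark_box from where it was at the start of the episode above 0.025 m or angle between dark_box's own z axis and vertical above 0.5 rad).
It fails at once if the wrapped tablet is moved more than 25 mm (distance of wrapped_tablet from where it was at the start of the episode above 0.025 m).
It also fails if it takes over 51 s, if anything falls off the work surface, if the arm or the gripper's body presses on something with over 40 N, if the wrist force passes 120 N, or if a joint passes its speed limit or range.

## Working session

There is one attempt and no reset: what is moved stays moved. The work goes in short steps, each a Python script; the robot and the scene stay as the last script left them, time stands still between calls to the robot, and variables do not carry over. Pictures are saved under pics/ and viewed, about 8 in all and at most 12, crops included, and the job is handed in when it is done.

```bash
mkdir -p pics
cat > h.py <<'E'
import numpy as np, cv2, pickle
from workcell import env
def snap(name,tag):
    s=env.snapshot(name); pickle.dump(s,open(f'pics/{tag}.pkl','wb'))
    cv2.imwrite(f'pics/{tag}.png',s['pixels'][:,:,::-1]); return s
def load(tag): return pickle.load(open(f'pics/{tag}.pkl','rb'))
def crop(tag,x0,y0,x1,y1,k):
    im=cv2.imread(f'pics/{tag}.png')[y0:y1,x0:x1]
    cv2.imwrite(f'pics/{tag}_{x0}_{y0}.png',cv2.resize(im,None,fx=k,fy=k,interpolation=cv2.INTER_CUBIC))
def proj(s,P):
    T=np.linalg.inv(s['T']); P=np.atleast_2d(P); c=P@T[:3,:3].T+T[:3,3]
    a=c[:,0]/-c[:,2]; b=-c[:,1]/-c[:,2]; f=1+s['k1']*(a*a+b*b)
    return np.c_[s['fx']*a*f+s['cx'], s['fy']*b*f+s['cy']]
def ray(s,u,v):
    x=(u-s['cx'])/s['fx']; y=(v-s['cy'])/s['fy']; a,b=x,y
    for _ in range(20):
        f=1+s['k1']*(a*a+b*b); a,b=x/f,y/f
    d=s['T'][:3,:3]@np.array([a,-b,-1]); return s['T'][:3,3],d
def onplane(s,u,v,z):
    o,d=ray(s,u,v); return o+d*(z-o[2])/d[2]
E
python3 - <<'E'
from h import *
for n in('side','top'):
    s=snap(n,n+'0'); print(n,s['fx'],s['k1'],s['T'].round(3).tolist())
print(env.grip_point_offset,env.current_tcp_rot(),env.current_time_s())
a=cv2.imread('pics/side0.png');b=cv2.imread('pics/top0.png')
E
```

```text
side 471.5023090433798 -0.033418080863354654 [[0.826, 0.248, -0.506, 0.109], [-0.563, 0.349, -0.749, -0.873], [-0.009, 0.904, 0.428, 0.572], [0.0, 0.0, 0.0, 1.0]]
top 474.4600851392871 0.01558236139996163 [[0.015, 0.992, -0.122, 0.439], [-1.0, 0.015, -0.001, -0.177], [0.001, 0.122, 0.993, 1.052], [0.0, 0.0, 0.0, 1.0]]
0.0187 [-5.55896105e-01 -3.09161101e+00  3.06669756e-03] 0.1
```

View pics/side0.png

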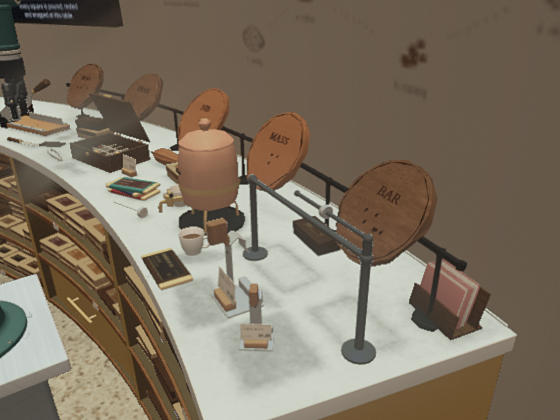

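View pics/top0.png

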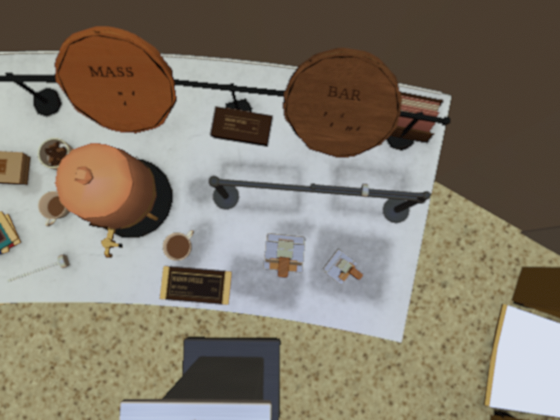

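The side view shows the larger hanger at about (235,290), the smaller at (256,320), and the rail with its ring near (327,212). In the top view the large hanger is at (284,255), the rail runs (213,182)–(427,196), and the ring is at (365,189).

Run:
```python
from h import *
crop('top0',200,165,440,305,3.3); crop('side0',190,165,390,365,3)
```

```text
(no output)
```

View pics/top0_200_165.png

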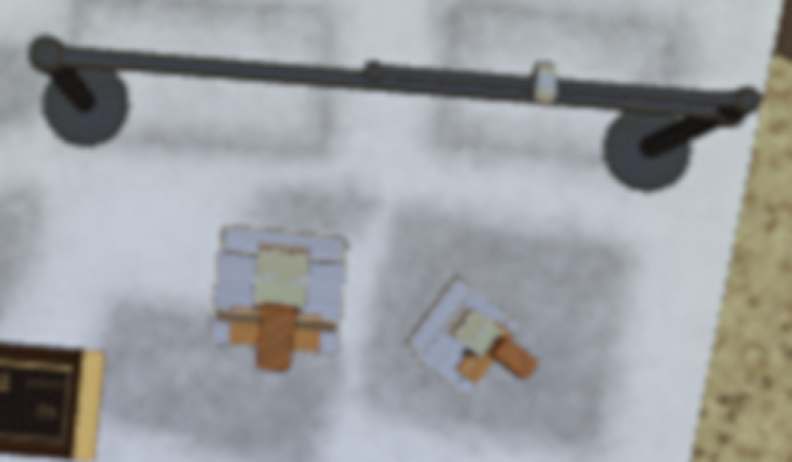

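View pics/side0_190_165.png

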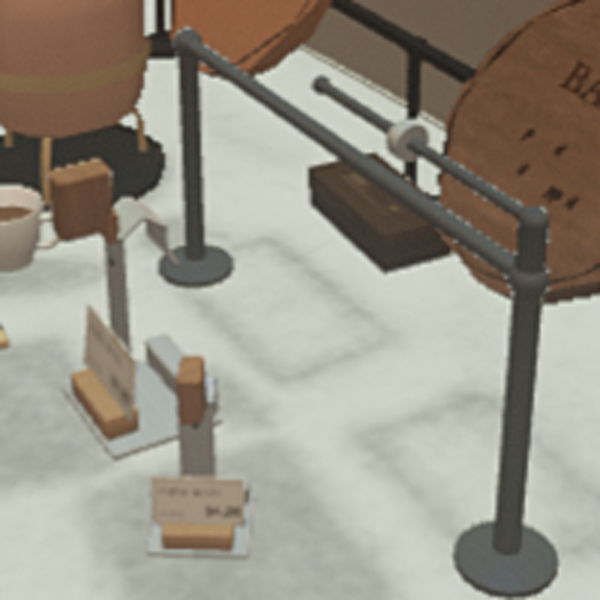

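```bash
cat > fit.py <<'E'
from h import *
from scipy.optimize import least_squares
t,s=load('top0'),load('side0')
T=lambda x,y:(200+x/3.3,165+y/3.3); S=lambda x,y:(190+x/3,165+y/3)
st=[(t,(0,190,12),T(86,104)),(t,(0,-190,12),T(647,149)),(t,(0,10,224),T(373,69)),
    (s,(0,190,12),S(196,266)),(s,(0,-190,12),S(506,560)),(s,(0,10,224),S(321,85)),(s,(0,-190,224),S(533,214)),(s,(0,190,190),S(187,40))]
hg=[(t,(36,43,26),T(223,228)),(t,(36,-43,26),T(347,240)),(t,(-52,10,188),T(258,369)),(t,(-52,-10,188),T(291,372)),
    (t,(-16,10,188),T(261,303)),(t,(-16,-10,188),T(298,306)),(s,(-42,-43,0),S(116,456)),(s,(-42,43,0),S(67,386)),(s,(-36,0,166),S(82,201))]
def W(p,q):
    c,k=np.cos(p[2]),np.sin(p[2]); q=np.array(q)/1000
    return np.array([p[0]+c*q[0]-k*q[1],p[1]+k*q[0]+c*q[1],q[2]])
def fit(L):
    f=lambda p:np.concatenate([proj(c,W(p,q))[0]-np.array(uv) for c,q,uv in L])
    r=least_squares(f,[.55,-.2,0],loss='soft_l1'); print(r.x.round(4),r.fun.reshape(-1,2).round(1).tolist()); return r.x
if __name__=='__main__':
    ps=fit(st); ph=fit(hg)
    def ringf(q): 
        w=W(ps,(0,q[0]*1000,224)); return np.r_[proj(t,w)[0]-T(545,82),proj(s,w)[0]-S(407,138)]
    r=least_squares(ringf,[-.05]); print('ring y',r.x,r.fun)
    print('hanger peak in stand frame', W((0,0,-ps[2]),np.r_[(W(ph,(0,0,150))-np.r_[ps[:2],0])*1000]))
    print('grip world',W(ph,(-36,0,168)))
E
python3 fit.py
```

```text
[ 0.5787 -0.2436 -0.068 ] [[0.7, -1.8], [2.3, -1.3], [1.5, -0.4], [-1.1, -3.8], [-0.6, -4.5], [-0.8, -0.4], [-0.5, 2.1], [-0.6, 0.5]]
[ 0.4696 -0.1845 -0.0732] [[-0.9, -1.8], [1.1, -1.9], [-0.5, -0.4], [0.6, -0.3], [0.4, -0.4], [0.2, -0.3], [-2.2, 1.8], [-3.4, 1.8], [-2.9, -0.4]]
ring y [-0.08023319] [ 0.41909243 -0.20987239 -0.83082625  0.26654771]
hanger peak in stand frame [-0.11283104  0.05157235  0.15      ]
grip world [ 0.43373351 -0.18184633  0.168     ]
```

```bash
cat >> h.py <<'E'
from scipy.spatial.transform import Rotation as Ro
def rot(yaw): return (Ro.from_euler('z',yaw)*Ro.from_rotvec([0,np.pi,0])).as_rotvec()
def st(): print('t',env.current_time_s(),'tcp',np.round(env.current_tool_pos(),4),'F',np.round(env.current_force(),2),'M',np.round(env.current_wrist_torque(),2),'w',round(env.current_width(),3))
E
python3 - <<'E'
from h import *
p=np.array(env.current_tool_pos())
env.movel([p[0],p[1],.44],v=.3)
r=rot(-.072)
env.move_ptp([.434,-.182,.44],r); st()
env.gripper_to(.55)
env.movel([.434,-.182,.23],v=.25); st()
snap('side','side1'); snap('top','top1')
crop('side1',160,130,360,330,3)
E
```

```text
t 3.8833 tcp [ 0.4343 -0.1816  0.44  ] F [0.82 0.16 0.32] M [-0.05  0.   -0.02] w 1.004
t 5.3417 tcp [ 0.4349 -0.1825  0.2315] F [-0.64 -0.28  0.09] M [0.02 0.02 0.01] w 0.548
```

View pics/side1_160_130.png

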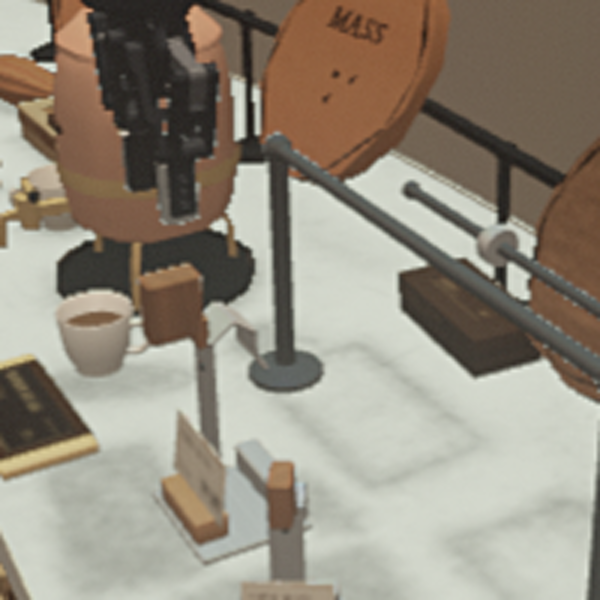

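The fingers are straight above the block, with tips around crop (160,204) and the block top around (170,270). I'll grip now and lift slightly.

Run:
```python
from h import *
print(proj(load('side1'),env.current_tool_pos()))
env.movel([.434,-.182,.151],v=.12); st()
env.gripper_to(0.0); st()
env.movel([.434,-.182,.251],v=.12); st()
snap('side','side2'); snap('top','top2')
a=cv2.imread('pics/side2.png')[130:330,150:390];b=cv2.imread('pics/top2.png')[150:310,200:440]
cv2.imwrite('pics/c2.png',cv2.resize(np.vstack([a,b]),None,fx=1.65,fy=1.65,interpolation=cv2.INTER_CUBIC))
```

```text
[[212.88912895 198.27816093]]
t 6.25 tcp [ 0.4346 -0.1823  0.1517] F [-0.01  0.15 -0.68] M [0.03 0.05 0.04] w 0.551
t 6.6 tcp [ 0.4348 -0.1822  0.1521] F [-0.26  0.94  4.11] M [ 0.08  0.07 -0.01] w 0.225
t 7.5833 tcp [ 0.4332 -0.1817  0.2498] F [-1.07 -0.11 -2.96] M [ 0.01  0.09 -0.02] w 0.229
```

View pics/c2.png

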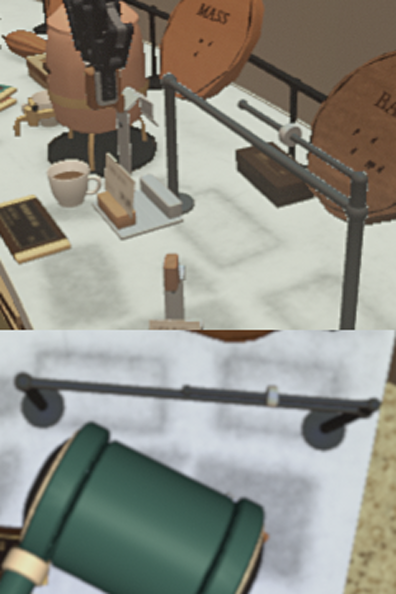

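Run:
```python
from h import *
from fit import W
ps=(.5787,-.2436,-.068)
g=W(ps,(-36,55,0))
env.movel([.434,-.182,.258],v=.1)
env.movel([g[0],g[1],.258],v=.1,rotation=rot(-.068)); env.sleep(.5); st()
s=snap('side','side3')
# hook model: expected pixels
tcp=np.array(env.current_tool_pos()); 
H=(tcp[0]+.036*np.cos(.068),tcp[1]-.036*np.sin(.068),-.068); dz=tcp[2]-.151
for q in [(0,15,154),(0,-15,154),(21,-15,113),(21,15,113),(-42,-43,0),(-42,43,0),(36,-43,26)]:
    print(q,((proj(s,W(H,q)+[0,0,dz])[0]-[200,130])*4).round(0))
crop('side3',200,130,360,280,4)
```

```text
t 9.7083 tcp [ 0.5464 -0.1863  0.2581] F [-0.2  -0.19 -3.41] M [ 0.01  0.13 -0.02] w 0.229
(0, 15, 154) [318. 137.]
(0, -15, 154) [351. 156.]
(21, -15, 113) [388. 229.]
(21, 15, 113) [356. 208.]
(-42, -43, 0) [306. 494.]
(-42, 43, 0) [222. 419.]
(36, -43, 26) [444. 405.]
```

View pics/side3_200_130.png

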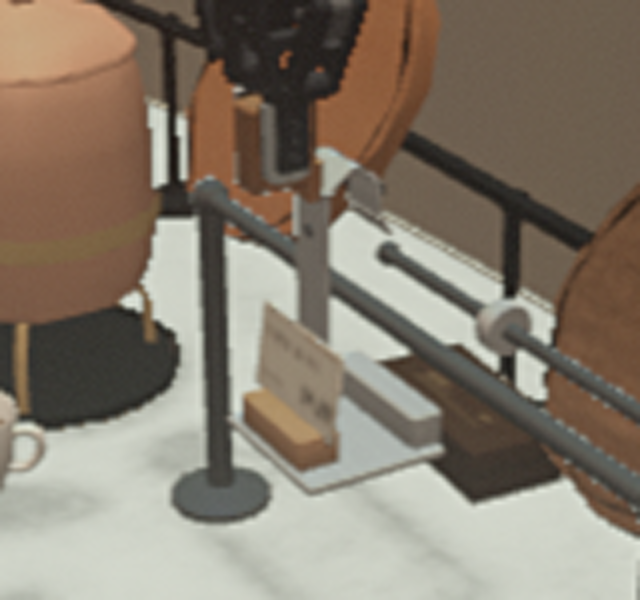

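The hook tip at (388,232) and the foot corners match the prediction within about 3 mm, so I'll lower it in steps and watch the force.

Run:
```python
from h import *
p=np.array(env.current_tool_pos())
for z in (.24,.225,.212,.203):
    env.movel([p[0],p[1],z],v=.06); st()
    f=env.current_force()
    if np.linalg.norm(f-np.array([0,0,-3]))>6: print('contact');break
env.sleep(.3)
s=snap('side','side4'); snap('top','top4')
crop('side4',200,130,360,280,4)
```

```text
t 10.2083 tcp [ 0.5459 -0.186   0.2389] F [ 0.15 -0.3  -3.36] M [0.   0.05 0.03] w 0.226
t 10.6083 tcp [ 0.546  -0.1861  0.2241] F [-0.54  0.09 -3.74] M [-0.01  0.14 -0.03] w 0.229
t 10.975 tcp [ 0.5459 -0.1861  0.2111] F [-0.77  0.87 -3.35] M [0.01 0.11 0.01] w 0.227
t 11.275 tcp [ 0.546  -0.1861  0.2022] F [-0.7  -0.52 -3.44] M [ 0.01  0.1  -0.01] w 0.225
```

View pics/side4_200_130.png

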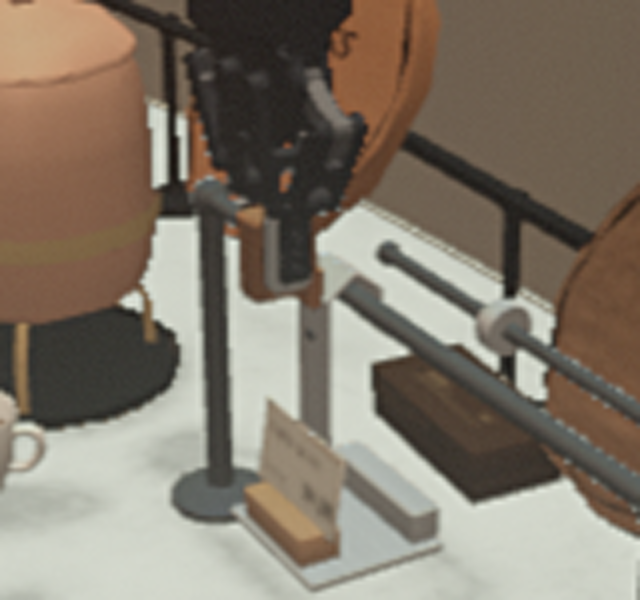

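The rail now passes through the hook. I'll touch down gently to find the seat height, raise 4 mm, and slide.

Run:
```python
from h import *
from fit import W
p=np.array(env.current_tool_pos())
z=.203
while z>.194:
    z-=.001; env.movel([p[0],p[1],z],v=.03); env.sleep(.15)
    F=np.mean([(env.sleep(.02),env.current_force())[1] for _ in range(5)],0); print(round(z,4),np.round(env.current_tool_pos(),4),F.round(1))
    if F[2]>0 or np.hypot(F[0],F[1])>4: break
st()
```

```text
0.202 [ 0.5466 -0.1863  0.202 ] [ 0.2  0.2 -3.2]
0.201 [ 0.5466 -0.1863  0.201 ] [ 0.1  0.  -3.5]
0.2 [ 0.5467 -0.1863  0.2001] [ 0.8 -0.1 -3.1]
0.199 [ 0.5471 -0.1865  0.1995] [ 1.3 -0.6  0.1]
t 13.6083 tcp [ 0.5471 -0.1865  0.1995] F [ 1.26  0.25 -0.06] M [-0.02 -0.19  0.05] w 0.227
```

Run:
```python
from h import *
from fit import W
ps=(.5787,-.2436,-.068); z=.2032
env.movel([.5472,-.1864,z],v=.05)
for y in (30,10,-10,-30,-50,-65,-80):
    g=W(ps,(-35,y,0)); env.movel([g[0],g[1],z],v=.05); st()
    if np.linalg.norm(np.array(env.current_force())+[0,0,3])>7: print('contact');break
env.sleep(.4)
s=snap('side','side5'); snap('top','top5')
crop('side5',200,130,360,280,4)
tcp=np.array(env.current_tool_pos()); H=(tcp[0]+.036*np.cos(.068),tcp[1]-.036*np.sin(.068),-.068); dz=tcp[2]-.151
for q in [(-42,-43,0),(-42,43,0),(36,-43,26),(0,-15,154)]:
    print(q,((proj(s,W(H,q)+[0,0,dz])[0]-[200,130])*4).round(0))
```

```text
t 14.5083 tcp [ 0.5457 -0.2115  0.2031] F [ 0.42 -0.23 -3.89] M [ 0.07  0.11 -0.01] w 0.227
t 15.0583 tcp [ 0.5444 -0.2315  0.2031] F [-0.8   0.35 -3.3 ] M [0.04 0.09 0.04] w 0.229
t 15.6083 tcp [ 0.543  -0.2515  0.2032] F [-0.06  0.92 -3.55] M [ 0.06  0.1  -0.03] w 0.227
t 16.1583 tcp [ 0.5416 -0.2714  0.2031] F [ 0.12  0.14 -3.51] M [0.03 0.12 0.05] w 0.226
t 16.7083 tcp [ 0.5403 -0.2913  0.2031] F [ 0.21  0.15 -3.41] M [-0.01  0.14  0.  ] w 0.226
t 17.1583 tcp [ 0.5393 -0.3064  0.2032] F [ 0.6   0.78 -3.61] M [0.08 0.09 0.04] w 0.227
t 17.6083 tcp [ 0.5383 -0.3214  0.2032] F [ 1.   -0.16 -3.63] M [-0.01  0.14 -0.06] w 0.225
(-42, -43, 0) [466. 739.]
(-42, 43, 0) [362. 640.]
(36, -43, 26) [612. 635.]
(0, -15, 154) [520. 376.]
```

View pics/side5_200_130.png

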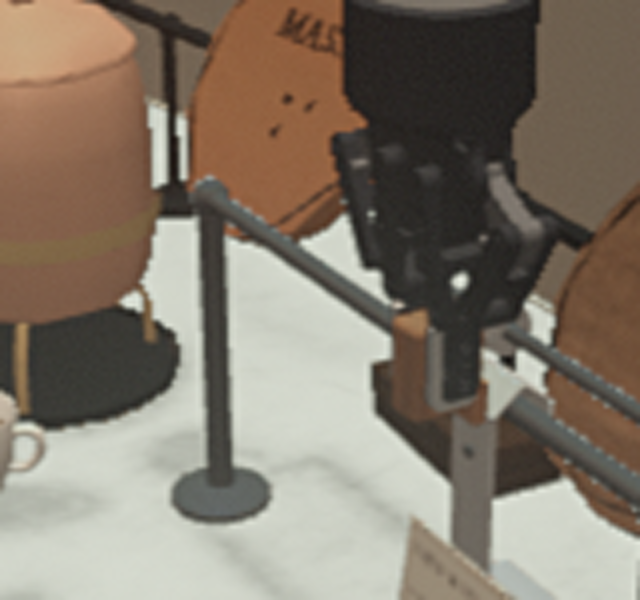

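The hook is beside the ring as predicted, with its right top edge at (522,375). I'll seat it, release, back off and check.

Run:
```python
from h import *
p=np.array(env.current_tool_pos())
env.movel([p[0],p[1],.1993],v=.03); env.sleep(.2); st()
env.gripper_to(.5); env.sleep(.3); st()
env.movel([p[0],p[1],.29],v=.06)
env.movel([p[0]-.12,p[1],.40],v=.25); 
env.move_ptp([.42,.12,.44],rot(0)); env.sleep(.5); st()
s=snap('side','side6'); t=snap('top','top6')
a=cv2.imread('pics/side6.png')[190:330,270:410];b=cv2.imread('pics/top6.png')[150:250,300:440]
cv2.imwrite('pics/c6.png',cv2.resize(np.vstack([a,b]),None,fx=2.5*1,fy=2.5,interpolation=cv2.INTER_CUBIC))
ps=(.5787,-.2436,-.068)
from fit import W
H=(*W(ps,(0,-80.2,0))[:2],-.068); dz=np.array([0,0,.0476])
for q in [(0,15,154),(0,-15,154),(-42,-43,0),(-42,43,0),(36,-43,26)]:
    w=W(H,q)+dz; print(q,((proj(s,w)[0]-[270,190])*2.5).round(0),((proj(t,w)[0]-[300,150])*2.5+[0,350]).round(0))
```

```text
t 18.5917 tcp [ 0.5385 -0.3212  0.1998] F [-1.97  0.02  1.07] M [ 0.01  0.27 -0.01] w 0.22
t 19.2417 tcp [ 0.5384 -0.3209  0.1993] F [-0.47  0.2   0.19] M [ 0.   -0.06  0.02] w 0.499
t 23.825 tcp [0.4201 0.1198 0.44  ] F [0.6  0.05 0.14] M [-0.05 -0.    0.01] w 0.501
(0, 15, 154) [123.  74.] [138. 452.]
(0, -15, 154) [149.  91.] [179. 456.]
(-42, -43, 0) [115. 318.] [175. 535.]
(-42, 43, 0) [ 50. 256.] [ 74. 526.]
(36, -43, 26) [206. 253.] [186. 439.]
```

View pics/c6.png

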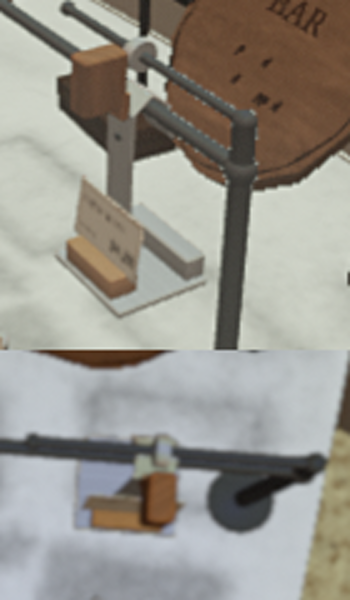

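It hangs level and the ring is above the hook. One enlarged crop from the top will check the position along the bar.

Run:
```python
from h import *
from fit import W
crop('top6',325,170,395,230,8)
t=load('top6'); ps=(.5787,-.2436,-.068); H=(*W(ps,(0,-80.2,0))[:2],-.068); dz=np.array([0,0,.0476])
for q in [(0,15,154),(0,-15,154),(-52,10,188),(-52,-10,188),(-42,43,0),(36,43,26)]:
    print(q,((proj(t,W(H,q)+dz)[0]-[325,170])*8).round(0))
print('ring',((proj(t,W(ps,[(0,-80.2,224)][0]))[0]-[325,170])*8).round(0))
```

```text
(0, 15, 154) [241. 167.]
(0, -15, 154) [373. 178.]
(-52, 10, 188) [273. 382.]
(-52, -10, 188) [365. 390.]
(-42, 43, 0) [ 36. 404.]
(36, 43, 26) [67. 98.]
ring [324. 157.]
```

View pics/top6_325_170.png

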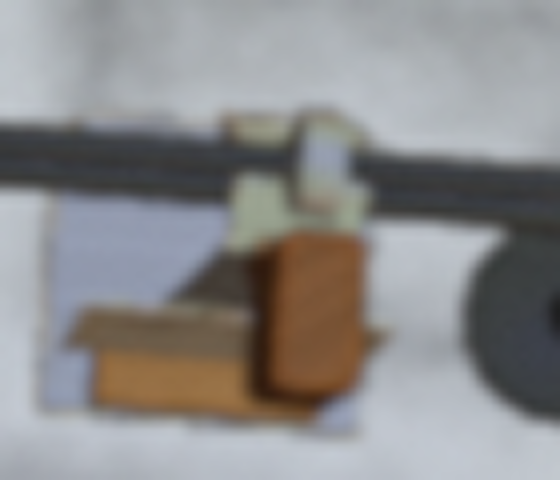

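Run:
```python
from h import *
env.hand_in(); st()
```

```text
the job is handed in; nothing more can be done
the job is handed in; nothing more can be done
```

I hung the larger price sign on the rail below the ring and handed the job in, at about 24 s on the clock; no verdict is reported. I gripped it by the wooden block and hooked it over the rail about 45 mm left of the keeper bar's end. Then I slid it right under the keeper bar, about 3.5 mm clear of the rail, and lowered it, let go and moved the arm away.

- **Position:** in the last top picture the hook is centred within about 2 mm of the ring along the rail.
- **Hanging:** the sign looks level and square to the rail. The foot corners in the side picture match the expected pose within about 3 px (a few mm). I did not take a second picture to confirm it was fully at rest.
- **Forces:** contact forces stayed at a few newtons, and I felt no contact while sliding.
- **Bystanders:** the arm stayed clear of the cup, dark box and wrapped tablet. I did not measure their positions again at the end.
- **Disagreements:** while fitting the stand's and sign's positions, some side-view points were off by up to 4.5 px, probably from rough readings of the foot discs. The rail was touched 0.9 mm higher than calculated.

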